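# Set the coin microscope to its marked focus stop

### The job

Bring the coin microscope into focus: with the shut fingertips, press the rubber pad in the middle of the rail slider down to free its brake and, keeping it pressed, push the slider along the rail until it is fully up against the stop block with the upright pin; then let the pad come up again so that the brake holds, and move clear. Nothing is gripped or lifted: never drag the slider with its brake on, do not touch the microscope or the coin holder, do not shift the stop, push gently, and leave the other things on the desk where they are.

Things in the scene. Friction and masses are not known exactly. Their poses are not given: they have to be found in the camera images.
- rail: Focus rail fixed to the desk: grey base plate 155 x 400 mm, 12 mm thick; steel slotted rail 36 mm wide, top 30 mm above the desk. Origin on the desk under the rail's axis; x across, y along the rail (the way the slider has to go), z up. Scale lines on the +x side, microscope on the -x side. A plain block without pin closes the starting (-y) end. Place and yaw vary.
- slider (a joint): Slider's centre along the rail's y, m from the rail's origin; grows towards the marked stop. Aluminium, 90 mm long (y), 48 mm wide (x): two end blocks, each 25 mm long, tops 52 mm above the desk; the pad lies in the 40 mm gap between them, open at both x sides. Brake free: moves with about 1 N, taken by friction on the pad or by the end block's inner wall. Brake on: holds about 12 N.
- pad (a joint): How far the rubber pad is pressed, in m: 0 at rest (brake on), 0.009 right down. The brake is sprung: it frees at about 5.5 N; 5 mm down takes about 8 N and fully down 9.5 N, where it meets a hard end: there is no need to go right down, 3 to 8 mm will do. It springs back when let go.
- pad_top (a point): Centre of the top face of the ribbed rubber pad in the slider's middle (pad 38 mm in x, 39 mm in y; top 46 mm above the desk at rest, 37 mm when fully pressed).
- slider_nose (a point): Centre of the slider's leading end face, 45 mm in +y of the pad's centre and 42 mm above the desk: it meets stop_face when home.
- stop_face (a point): Centre of the near (-y) face of the marked stop, 42 mm above the desk: the point that slider_nose has to meet.
- stop: The marked stop: dark steel saddle block clamped on the rail (48 mm in x, 18 mm in y, top 48 mm above the desk) with an upright steel pin with a ball top 77 mm above the desk. Set at a different place along the rail each time; the clamp holds against 60 N or more. Origin 42 mm under stop_face, axes as the rail's.
- microscope (a point): Hand microscope, lying black cylinder 30 mm in diameter (36 mm at its clamp ring) and 140 mm long parallel to the rail, carried by the slider at 80 mm to the side (-x) of the pad; top 64 mm above the desk. This point lies on its axis, beside the pad's centre. Not to be touched.
- coin_holder: Upright clear coin holder with a brass coin at the rail's far end, 50 mm wide, top 76 mm above the desk. Origin at its underside centre. Not to be touched.
- lens_cap: Loose black lens cap, disc 58 mm across, 10 mm high, beside the rail. Origin at the centre of its underside. Leave alone.
- coin_tube: Loose upright clear tube of coins with white cap, 35 mm across, 67 mm high, beside the rail. Origin at the centre of its underside. Leave alone.
- loupe: Loose dark loupe with a bright top ring, standing, 36 mm across, 34 mm high, beside the rail on the robot's side. Origin at the centre of its underside. Leave alone.
- bottle: Loose white bottle with black cap, 48 mm across, 120 mm high. Origin at the centre of its underside. Leave alone.
- capsules: Loose stack of clear coin capsules (pale), 40 mm across, 35 mm high. Origin at the centre of its underside. Leave alone.
- mug: Loose white mug, 80 mm across, 92 mm high, handle at its +y. Origin at the centre of its underside. Leave alone.
- calliper: Loose steel calliper lying flat, 160 mm long, 10 mm high. Origin at the middle of the beam on the desk. Leave alone.

How it is judged:
By the outcome, as a careful person would: the job done as asked, in the order asked, and still so for the second after the job is handed in, with the robot touching nothing.
It also fails if it takes over 40 s, if anything falls off the work surface, if the arm or the gripper's body presses on something with over 40 N, if the wrist force passes 120 N, or if a joint passes its speed limit or range.

### The arm

A 6-joint arm with a two-finger parallel gripper is mounted at the origin on the work surface. World frame = base frame: x ahead of the robot, y to its left, z up, the work surface at z = 0. Lengths are in m, angles in degrees, forces in N, time in s.
With the tool pointing down it reaches from about 0.4 to 0.825 m from the base axis. Payload 7 kg.
Tool frame: the origin (TCP) lies on the front face of the gripper's body, between the roots of the fingers; the fingertips stand 66 mm ahead of it and the grasp point (between the pads) lies 47 mm ahead of it; z points along the fingers, y is the line along which they close (so a half turn about z gives the same grasp; the last joint's range is limited). The gripper opens to 88 mm and grips with 3 to 60 N. Pads are 19 mm wide; open, the fingers measure 130 mm over their backs; the gripper's body (78 mm by 193 mm) begins 47 mm behind the grasp point.
Start: joints at [-47.149, 20.546, 0.682, 0, -70.136, -16.507], TCP at [0.3, -0.605, 0.292] pointing down, gripper open.
Joint ranges: [-176.03, 176.03], [-82.01, 121.73], [-58.28, 71.71], [-173.87, 95.51], [-174.79, -0.11], [-173.66, 173.66]. Speed limits (degrees/s): [136.94, 136.94, 172.46, 180, 180, 180].

### API

Orientations are given as [roll, pitch, yaw] about the fixed x, y, z axes, in that order (R = Rz(yaw) Ry(pitch) Rx(roll)).
In Python, from plant import ctrl gives the robot as it stands.
- The arm moves only by the tool send_rows, never from a script. Its argument "deltas" is a list of rows, each a list of 2 entries, a list of its own where there are three numbers: the shift along the tool's x, y, z each as a share of 800 mm, from -1 to 1, then the turn about the tool's z as a share of 90 degrees, from -1 to 1. A call has exactly 5 rows; each row is the pose to reach, as a shift and turn from the pose commanded when the call began, along the tool's axes at that moment; what a row does not reach only later rows make up. A row lasts 1/12 s, in which the tool goes at most 41.7 mm and 7.16 degrees, less where a joint would pass 70% of its speed; a pose out of reach is approached as far as the arm can. A call with a number of a shift or a turn outside -1 to 1 is refused whole. A call with a gripper value outside its range is refused whole. "gripper" is the opening, from 0 (shut) to 1 (fully open), set as the call begins (left out, the last holds). The fingers move at their own pace and stop on an object; the grip force is fixed at half the most. Time passes only in rows, so rows that repeat a pose let the fingers close, or fill a call up. It gives the time, the measured TCP pose, the force, the opening and the grip force at its end, in the units of the state.
- ctrl.get_obs(): the state, without advancing time (a new reading comes with each control period).
- ctrl.snapshot(name): name is "side" or "top"; returns a dict with "color" (420x560x3 uint8, red, green, blue), "vertical_fov" (degrees; the focal length in pixels is half the picture's height over the tangent of half this angle, whatever the lens; pixels are square), "cx", "cy" (the principal point, pixels), "k1" (the pictures are not rectified: a ray, as slopes to the right and down, at radius r is drawn at 1 + k1 r^2 times it, then the intrinsics apply), "rvec" (rotation vector, rad) and "tvec" (3), from world to camera coordinates, as OpenCV has them. Camera axes: x right, y down, z forward; pixel columns grow to the right and rows downward; lengths in m; the calibration is good to about 2 mm. A picture is of the moment at which its call begins. There is no depth.
- ctrl.close_job(): hands the job in; it is judged then, once.
Trained networks look in a picture, given as the dict that the camera call returned (one of the last four; its "shot" number tells which), for a name from the list of things; names that differ only in an ending like _2 or _b are one class to them, and where a whole thing is asked for, a point or a joint stands for the part that bears it (a point fixed in the world has none). Each returns a list of dicts, best first, with "conf" (0 to 1); they miss things now and then, are a little off and sometimes report something else, mostly with a low value. They report only what shows in the picture. A call takes as long as a camera call.
- ctrl.boxes_of(picture, thing): "xy" ([column, row] as shares, 0 to 1, of the picture: columns of its width, rows of its height, amid what is visible of it).
- ctrl.cut_out(picture, thing): "pixels" (420x560 bool, what is visible of it) and "xy" ([column, row] as shares, 0 to 1, of the picture: columns of its width, rows of its height, amid what is visible of it).
The state is a dict: "clock": time; "joint_pos": joint angles; "qvel": joint speeds; "tau": joint torques, N m; "tool_pos": TCP position; "orientation": TCP orientation; "force": force on the tool from outside, world axes, zero at the start; "moment": the same for the moment, N m; "opening": finger opening in m; "gripper_force": force on a finger pad.
Only numpy, scipy, OpenCV 4.12 (cv2) and the standard library are available. Lean on these libraries where they do the work, as an engineer would, in place of code of your own. Each camera call takes 0.05 s, during which the arm holds its last target. There are 200 camera calls.

## Working session

There is one attempt and no reset: what is moved stays moved. The work goes in short steps, Python scripts to look and compute and a tool call to move; the robot and the scene stay as the last step left them, time stands still between calls to the robot, and variables do not carry over. Pictures are saved under pics/ and viewed, at most 10 in all, crops included, and the job is handed in when it is done.

Besides the shell and the picture viewer there is one more tool, called after "Request:" as a command line: name --argument value ..., lists and objects as JSON in quotes. send_rows: Moves the arm, as the interface text tells. Shift numbers are shares of 800 mm and turn numbers shares of 90 degrees, none past 1 either way. Its arguments: {"type":"object","properties":{"deltas":{"type":"array","items":{"type":"array"}},"gripper":{"type":"number"}},"required":["deltas"]}

```bash
mkdir -p pics; cat > h.py <<'E'
import numpy as np,cv2
from plant import ctrl
def cam(s):
    f=210/np.tan(np.radians(s["vertical_fov"])/2)
    K=np.array([[f,0,s["cx"]],[0,f,s["cy"]],[0,0,1.]]);d=np.array([s["k1"],0,0,0,0.])
    return K,d,np.array(s["rvec"],float),np.array(s["tvec"],float)
def at_z(s,uv,z):
    K,d,r,t=cam(s);n=cv2.undistortPoints(np.array(uv,float).reshape(-1,1,2),K,d)[:,0]
    R=cv2.Rodrigues(r)[0];C=-R.T@t;D=np.c_[n,np.ones(len(n))]@R
    return C+D*((z-C[2])/D[:,2])[:,None]
def proj(s,P):
    K,d,r,t=cam(s);return cv2.projectPoints(np.array(P,float).reshape(-1,1,3),r,t,K,d)[0][:,0]
def save(s,n,crop=None,k=1):
    im=s["color"][:,:,::-1]
    if crop: im=im[crop[1]:crop[3],crop[0]:crop[2]]
    cv2.imwrite("pics/"+n,cv2.resize(np.ascontiguousarray(im),None,fx=k,fy=k,interpolation=cv2.INTER_CUBIC))
E
python3 - <<'E'
from h import *
np.set_printoptions(precision=4,suppress=True)
Z=dict(pad_top=.046,slider=.05,stop=.048,rail=.02,microscope=.05,coin_holder=.04,lens_cap=.01,coin_tube=.067,loupe=.034,bottle=.12,capsules=.035,mug=.09,calliper=.01)
for n in("top","side"):
    s=ctrl.snapshot(n);save(s,n+"0.png",k=1.4)
    for k,z in Z.items():
        for r in ctrl.boxes_of(s,k)[:1]:
            uv=np.array(r["xy"])*[560,420];print(n,k,round(r["conf"],2),uv,at_z(s,uv,z)[0])
print(ctrl.get_obs())
E
```

```text
top pad_top 0.46 [296.296 213.78 ] [ 0.5338 -0.1041  0.046 ]
top slider 0.71 [290.528 218.484] [ 0.518  -0.0854  0.05  ]
top stop 0.58 [232.288 208.782] [0.5472 0.1037 0.048 ]
top rail 0.96 [265.496 219.198] [ 0.5165 -0.004   0.02  ]
top microscope 0.72 [289.016 210.882] [ 0.5426 -0.0803  0.05  ]
top coin_holder 0.59 [210.    232.218] [0.4704 0.1754 0.04  ]
top lens_cap 0.69 [305.088 186.606] [ 0.6277 -0.1342  0.01  ]
top coin_tube 0.56 [288.176 224.112] [ 0.4988 -0.0775  0.067 ]
top loupe 0.56 [280.224 257.712] [ 0.391  -0.0538  0.034 ]
top bottle 0.75 [394.52  186.816] [ 0.6167 -0.4078  0.12  ]
top capsules 0.51 [128.688 250.614] [0.4063 0.4426 0.035 ]
top mug 0.59 [130.2   180.012] [0.6317 0.4298 0.09  ]
top calliper 0.6 [398.608 229.194] [ 0.4893 -0.4475  0.01  ]
side pad_top 0.6 [302.288 201.516] [ 0.5063 -0.0744  0.046 ]
side slider 0.68 [300.216 201.81 ] [ 0.5105 -0.0667  0.05  ]
side stop 0.67 [266.   239.19] [0.5413 0.1203 0.048 ]
side rail 0.88 [291.984 223.986] [0.5049 0.0079 0.02  ]
side microscope 0.97 [300.328 202.692] [ 0.5085 -0.0633  0.05  ]
side coin_holder 0.56 [28
[... 254 characters left out ...]
8] [ 0.6017 -0.3428  0.12  ]
side capsules 0.66 [255.472 348.684] [0.405  0.4527 0.035 ]
side mug 0.78 [181.776 310.506] [0.6173 0.4647 0.09  ]
side calliper 0.51 [350.392 142.086] [ 0.4805 -0.4656  0.01  ]
{'clock': 1.4, 'joint_pos': array([-47.146 ,  20.5472,   0.6811,  -0.0007, -70.1362, -16.507 ]), 'qvel': array([ 0.0747,  0.0037,  0.047 , -0.0081,  0.007 ,  0.0767]), 'tau': array([ -0.0015, -58.2383,  29.3296,   7.0022,   0.0124,  -0.    ]), 'tool_pos': array([ 0.2995, -0.6049,  0.2921]), 'orientation': array([ 179.9976,    0.    , -153.6532]), 'force': array([ 0.1218, -0.1369, -0.674 ]), 'moment': array([-0.0092,  0.0088, -0.0155]), 'gripper_force': 0.0, 'opening': 0.08790944675618483}
```

View pics/top0.png

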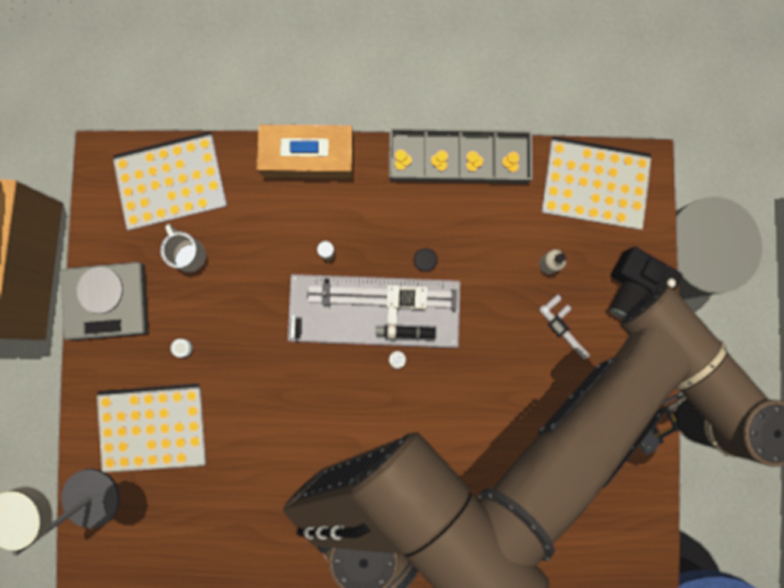

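View pics/side0.png

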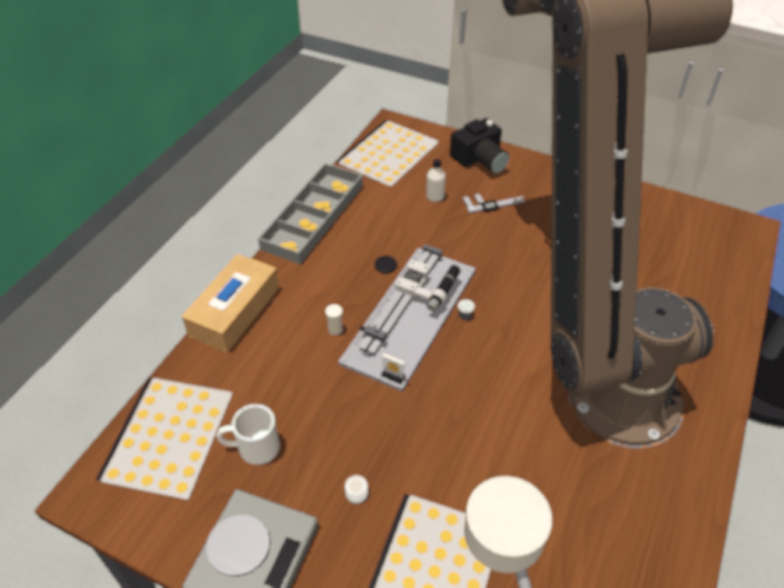

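The top view shows the rail at about (375,310) in the enlarged picture. The slider pad is at (407,297), the pin stop at (326,291), and the microscope on the robot's side. I'll crop closer for precision.

```bash
python3 - <<'E'
from h import *
s=ctrl.snapshot("top");save(s,"top1.png",(200,185,340,260),5.6)
s=ctrl.snapshot("side");save(s,"side1.png",(235,170,345,280),5.4)
E
```

```text
(no output)
```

View pics/top1.png

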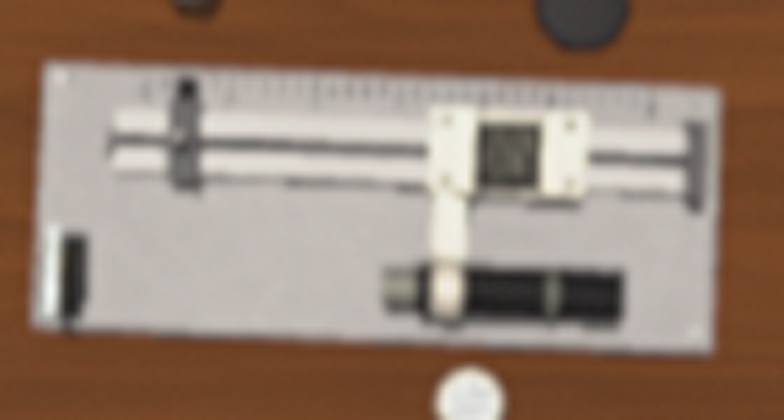

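View pics/side1.png

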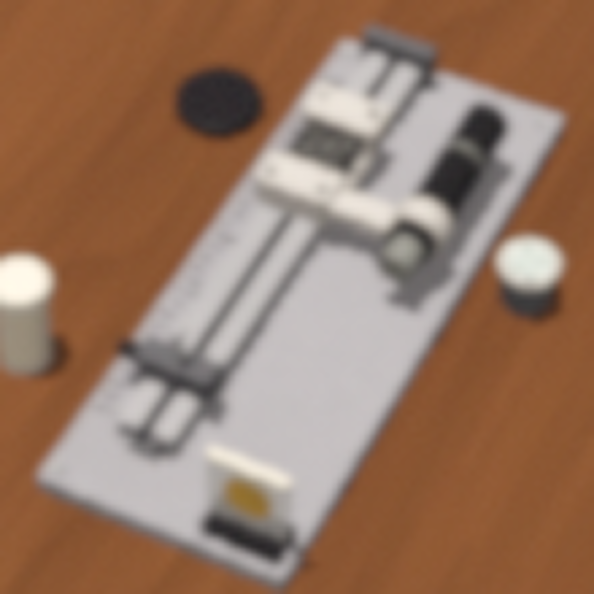

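The top crop shows the pad centred at about (510,155), the slot from (115,140) to (690,162), the stop's near edge at x≈201, and the slider's leading edge at x≈430. The plate corners are (43,62), (722,90), (713,352) and (32,328). In the side crop the pad is at about (330,145) and the plate corners at (340,40), (567,117), (283,585) and (38,477).

```bash
python3 - <<'E'
from h import *
np.set_printoptions(precision=4,suppress=True)
s=ctrl.snapshot("top");g=ctrl.snapshot("side")
T=lambda p,z:at_z(s,(np.array(p,float)+.5)/5.6-.5+[200,185],z)
S=lambda p,z:at_z(g,(np.array(p,float)+.5)/5.4-.5+[235,170],z)
c=T([(43,62),(722,90),(713,352),(32,328)],.012);print(c,c.mean(0))
c2=S([(38,477),(340,40),(567,117),(283,585)],.012);print(c2,c2.mean(0))
for q in(c,c2):
    d=q[0]-q[1]+q[3]-q[2];print("yaw of rail y dir deg off world y",np.degrees(np.arctan2(-d[0],d[1])),np.linalg.norm(q[0]-q[1]),np.linalg.norm(q[1]-q[2]))
print("slot",T([(115,140),(690,162)],.03))
print("pad",T((510,155),.046),S((330,145),.046))
print("stop near edge",T([(201,143)],.048),"nose",T([(430,150)],.052))
print("side stop near top edge",S([(180,358)],.048))
for n,p in(("top",s),("side",g)):
  for k in("pad_top","stop","slider"):
    r=ctrl.cut_out(p,k)
    if r:
      ys,xs=np.nonzero(r[0]["pixels"]);print(n,k,r[0]["conf"],len(xs),xs.mean(),ys.mean(),at_z(p,[xs.mean(),ys.mean()],.046))
E
```

```text
[[ 0.5929  0.1912  0.012 ]
 [ 0.5814 -0.2124  0.012 ]
 [ 0.4262 -0.2077  0.012 ]
 [ 0.4351  0.1939  0.012 ]] [ 0.5089 -0.0088  0.012 ]
[[ 0.589   0.1928  0.012 ]
 [ 0.5813 -0.2044  0.012 ]
 [ 0.4226 -0.2037  0.012 ]
 [ 0.4326  0.199   0.012 ]] [ 0.5064 -0.0041  0.012 ]
yaw of rail y dir deg off world y -1.4440398319351526 0.40375180758388607 0.15525487829449874
yaw of rail y dir deg off world y -1.261949325524359 0.397276622696868 0.1587740580125799
slot [[ 0.5455  0.1452  0.03  ]
 [ 0.5369 -0.1918  0.03  ]]
pad [[ 0.5385 -0.0858  0.046 ]] [[ 0.5353 -0.0858  0.046 ]]
stop near edge [[0.5429 0.0933 0.048 ]] nose [[ 0.5403 -0.0394  0.052 ]]
side stop near top edge [[0.5419 0.106  0.048 ]]
top pad_top 0.53 161 290.9254658385093 211.07453416149067 [[ 0.5423 -0.0866  0.046 ]]
top stop 0.65 93 232.51612903225808 207.36559139784947 [[0.552  0.1032 0.046 ]]
top slider 0.69 886 290.01467268623026 223.53611738148985 [[ 0.5018 -0.0841  0.046 ]]
side pad_top 0.67 86 294.5813953488372 196.8139534883721 [[ 0.5379 -0.0827  0.046 ]]
side stop 0.46 125 266.976 237.288 [[0.5428 0.1108 0.046 ]]
side slider 0.84 728 303.9587912087912 202.2706043956044 [[ 0.5    -0.0737  0.046 ]]
```

```bash
cat >> h.py <<'E'
from scipy.spatial.transform import Rotation as Ro
def plan(P,yaw):
    o=ctrl.get_obs();R=Ro.from_euler("xyz",o["orientation"],degrees=True)
    d=R.inv().apply(np.array(P)-o["tool_pos"]);w=(o["orientation"][2]-yaw+180)%360-180
    print("shares",np.round(d/.8,4),"turn",round(w/90,4),"clock",o["clock"],"pos",np.round(o["tool_pos"],4),"yaw",o["orientation"].round(2),"F",np.round(o["force"],2))
E
python3 -c "
from h import *
plan([.539,-.085,.22],-91.4)"
```

```text
shares [-0.5567  0.4495  0.0902] turn -0.6917 clock 1.9 pos [ 0.2995 -0.6049  0.2922] yaw [ 180.     -0.   -153.66] F [ 0.34 -0.31  0.32]
```

Request:
send_rows --deltas '[[[-0.04, 0.032, 0], -0.07], [[-0.08, 0.064, 0], -0.14], [[-0.12, 0.096, 0], -0.21], [[-0.16, 0.128, 0], -0.28], [[-0.2, 0.16, 0], -0.35]]' --gripper 0

```text
clock: 2.32
tool_pos: [0.3864, -0.4176, 0.2923]
orientation: [-180.0, -0.0, -121.9]
force: [0.5, 0.0, 0.4]
opening: 0.0596
gripper_force: 0.0
```

```bash
python3 -c "
from h import *
plan([.539,-.085,.22],-91.4)"
```

```text
shares [-0.4537  0.0576  0.0903] turn -0.3386 clock 2.3167 pos [ 0.3864 -0.4176  0.2923] yaw [-179.98   -0.   -121.87] F [0.47 0.05 0.35]
```

Request:
send_rows --deltas '[[[-0.045, 0.006, 0], -0.07], [[-0.09, 0.012, 0], -0.14], [[-0.135, 0.018, 0], -0.21], [[-0.18, 0.024, 0], -0.28], [[-0.22, 0.03, 0.01], -0.339]]' --gripper 0

```text
clock: 2.73
tool_pos: [0.4607, -0.2557, 0.2858]
orientation: [-179.8, -0.1, -91.3]
force: [0.3, -0.0, 1.1]
opening: 0.0266
gripper_force: 0.0
```

```bash
python3 -c "
from h import *
plan([.539,-.085,.22],-91.4)"
```

```text
shares [-0.2156 -0.0928  0.0824] turn 0.0014 clock 2.7333 pos [ 0.4607 -0.2557  0.2858] yaw [-1.7981e+02 -5.0000e-02 -9.1280e+01] F [ 0.29 -0.04  1.1 ]
```

Request:
send_rows --deltas '[[[-0.043, -0.018, 0.01], 0], [[-0.086, -0.037, 0.03], 0], [[-0.129, -0.056, 0.045], 0], [[-0.172, -0.074, 0.065], 0], [[-0.2155, -0.093, 0.082], 0]]' --gripper 0

```text
clock: 3.15
tool_pos: [0.5391, -0.0854, 0.2182]
orientation: [-180.0, 0.0, -91.6]
force: [0.1, -1.0, 0.2]
opening: -0.0
gripper_force: 0.0
```

```bash
python3 - <<'E'
from h import *
s=ctrl.snapshot("top");save(s,"top2.png",(200,165,340,260),5.6)
g=ctrl.snapshot("side");save(g,"side2.png",(225,150,345,260),5)
plan([.539,-.085,.13],-91.4)
P=ctrl.get_obs()["tool_pos"];tip=P-[0,0,.066]
print((proj(s,tip)-[200,165])*5.6,(proj(g,tip)-[225,150])*5)
print((proj(g,[.539,-.085,.046])-[225,150])*5)
E
```

```text
shares [0.0021 0.0007 0.108 ] turn -0.0002 clock 3.25 pos [ 0.5398 -0.0833  0.2164] yaw [179.87  -0.   -91.42] F [-0.32  1.46 -0.23]
[[509.62930899 247.29853936]] [[349.44129945 118.66103303]]
[[347.89302775 231.25055665]]
```

View pics/side2.png

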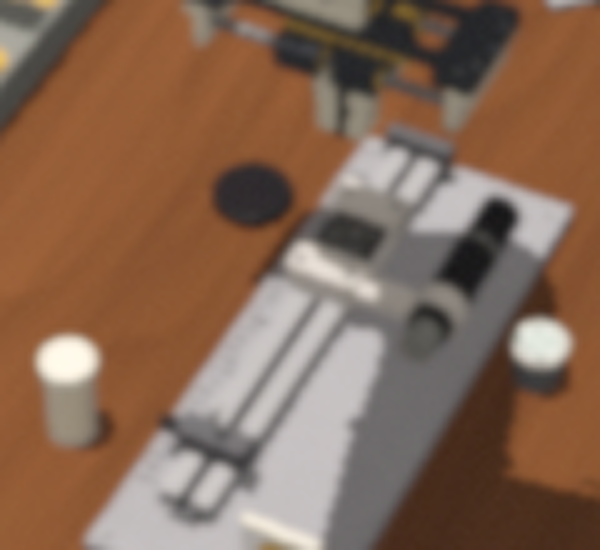

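The pad is at (350,232), against (348,231) predicted. The shut tips are above it at about (345,130), and the gripper has end prongs at (203,40) and (458,125). I'll check how far down those prongs reach.

```bash
python3 - <<'E'
from h import *
g=ctrl.snapshot("side")
o=ctrl.get_obs();R=Ro.from_euler("xyz",o["orientation"],degrees=True)
for y in(-.0965,-.08,0,.08,.0965):
  for z in(0,.02,.066):print(y,z,(proj(g,o["tool_pos"]+R.apply([0,y,z]))-[225,150])*5)
plan([.539,-.085,.13],-91.4)
E
```

```text
-0.0965 0 [[215.29970524  -8.87224488]]
-0.0965 0.02 [[215.79865874  15.11807635]]
-0.0965 0.066 [[216.9152936   68.72711049]]
-0.08 0 [[238.66534149  -0.87475859]]
-0.08 0.02 [[238.9591914   23.12095762]]
-0.08 0.066 [[239.61682699  76.73647201]]
0 0 [[354.08029897  38.66054629]]
0 0.02 [[353.34026719  62.67229554]]
0 0.066 [[351.68562289 116.29645057]]
0.08 0 [[473.08930749  79.48199005]]
0.08 0.02 [[471.24793118 103.49206845]]
0.08 0.066 [[467.13256903 157.08511534]]
0.0965 0 [[498.09017449  88.06467574]]
0.0965 0.02 [[496.01300128 112.07209103]]
0.0965 0.066 [[491.37110552 165.65352683]]
shares [-0.      0.      0.1092] turn -0.0004 clock 3.3 pos [ 0.5392 -0.085   0.2174] yaw [ 1.7988e+02 -2.0000e-02 -9.1440e+01] F [-0.63 -0.65  0.18]
```

The prong positions fit the body's end corners at TCP height, so they clear the microscope. Descending.

Request:
send_rows --deltas '[[[0, 0, 0.03], 0], [[0, 0, 0.06], 0], [[0, 0, 0.085], 0], [[0, 0, 0.105], 0], [[0, 0, 0.115], 0]]' --gripper 0

```text
clock: 3.72
tool_pos: [0.5377, -0.0881, 0.1251]
orientation: [179.9, -0.0, -91.7]
force: [-0.2, -0.7, 0.3]
opening: 0.0004
gripper_force: 0.0
```

Request:
send_rows --deltas '[[[0, 0, 0.002], 0], [[0, 0, 0.005], 0], [[0, 0, 0.0075], 0], [[0, 0, 0.01], 0], [[0, 0, 0.01], 0]]' --gripper 0

```text
clock: 4.13
tool_pos: [0.539, -0.0873, 0.119]
orientation: [-179.9, 0.0, -91.7]
force: [-0.5, -0.0, 0.2]
opening: 0.0009
gripper_force: 0.0
```

```bash
python3 - <<'E'
from h import *
g=ctrl.snapshot("side");save(g,"side3.png",(265,165,325,215),12)
plan([.539,-.085,.1085],-91.4)
E
```

```text
shares [-0.0028  0.0001  0.0132] turn -0.0028 clock 4.1833 pos [ 0.539  -0.0872  0.1191] yaw [-1.7995e+02  1.0000e-02 -9.1650e+01] F [ 0.8  -0.17  0.53]
```

View pics/side3.png

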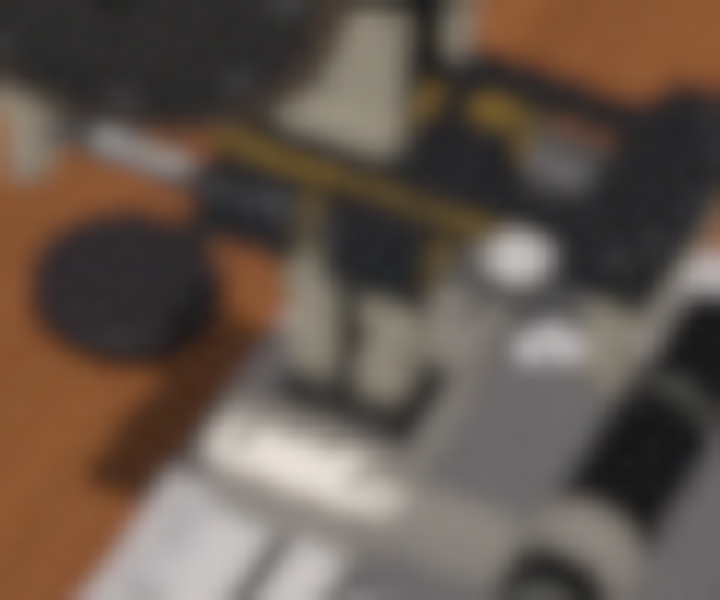

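The tips are over the pad at about (350,390) in the crop, between the end blocks, with the pad's dark front edge visible. Pressing gradually.

Request:
send_rows --deltas '[[[-0.001, 0, 0.003], 0], [[-0.002, 0, 0.006], 0], [[-0.0025, 0, 0.009], 0], [[-0.0025, 0, 0.0105], 0], [[-0.0025, 0, 0.0105], 0]]' --gripper 0

```text
clock: 4.6
tool_pos: [0.539, -0.0851, 0.1102]
orientation: [-180.0, -0.0, -91.6]
force: [-1.5, 1.3, 6.3]
opening: 0.0007
gripper_force: 2.6
```

```bash
python3 - <<'E'
from h import *
plan([.539,-.085,.1075],-91.4)
E
```

```text
shares [-0.0001  0.      0.0034] turn -0.0025 clock 4.6 pos [ 0.539  -0.0851  0.1102] yaw [-1.7999e+02 -1.0000e-02 -9.1620e+01] F [-1.55  1.34  6.34]
```

Request:
send_rows --deltas '[[[0, 0, 0.001], 0], [[0, 0, 0.002], 0], [[0, 0, 0.003], 0], [[0, 0, 0.004], 0], [[0, 0, 0.004], 0]]' --gripper 0

```text
clock: 5.02
tool_pos: [0.539, -0.0851, 0.1073]
orientation: [-180.0, 0.0, -91.6]
force: [-1.1, 1.0, 7.0]
opening: 0.0005
gripper_force: 3.3
```

Request:
send_rows --deltas '[[[0, 0, 0], 0], [[-0.002, 0, 0], 0], [[-0.005, 0, 0], 0], [[-0.009, 0, 0], 0], [[-0.0125, 0, 0], 0]]' --gripper 0

```text
clock: 5.43
tool_pos: [0.5392, -0.0753, 0.1075]
orientation: [-180.0, -0.0, -91.6]
force: [-1.5, -0.8, 6.2]
opening: 0.0
gripper_force: 3.2
```

```bash
python3 - <<'E'
from h import *
plan([.5425,.050,.107],-91.4)
E
```

```text
shares [-0.1567  0.0004  0.0005] turn -0.0026 clock 5.4333 pos [ 0.5392 -0.0753  0.1075] yaw [-1.7998e+02 -2.0000e-02 -9.1640e+01] F [-1.45 -0.75  6.17]
```

The slider follows with about 1 N. I'll press a touch deeper and carry on.

Request:
send_rows --deltas '[[[-0.004, 0, 0.0013], 0], [[-0.009, 0, 0.0013], 0], [[-0.016, 0, 0.0013], 0], [[-0.024, 0, 0.0013], 0], [[-0.032, 0, 0.0013], 0]]' --gripper 0

```text
clock: 5.85
tool_pos: [0.5398, -0.0497, 0.1064]
orientation: [-180.0, -0.0, -91.6]
force: [-1.9, -1.6, 8.0]
opening: 0.0005
gripper_force: 3.5
```

Request:
send_rows --deltas '[[[-0.008, 0, 0], 0], [[-0.016, 0, 0], 0], [[-0.024, 0, 0], 0], [[-0.032, 0, 0], 0], [[-0.04, 0, 0], 0]]' --gripper 0

```text
clock: 6.27
tool_pos: [0.5407, -0.0176, 0.1064]
orientation: [180.0, -0.0, -91.6]
force: [-1.6, -1.9, 6.8]
opening: 0.0003
gripper_force: 3.5
```

Request:
send_rows --deltas '[[[-0.008, 0, 0], 0], [[-0.015, 0, 0], 0], [[-0.02, 0, 0], 0], [[-0.024, 0, 0], 0], [[-0.026, 0, 0], 0]]' --gripper 0

```text
clock: 6.68
tool_pos: [0.5412, 0.0033, 0.1063]
orientation: [180.0, -0.0, -91.6]
force: [-2.7, -0.5, 6.9]
opening: 0.0002
gripper_force: 3.5
```

```bash
python3 - <<'E'
from h import *
plan([.5425,.050,.107],-91.4)
s=ctrl.snapshot("top");save(s,"top4.png",(200,185,340,260),5.6)
g=ctrl.snapshot("side");save(g,"side4.png",(235,185,315,245),10)
E
```

```text
shares [-0.0584 -0.     -0.0009] turn -0.0024 clock 6.6833 pos [0.5412 0.0033 0.1063] yaw [ 1.7998e+02 -2.0000e-02 -9.1620e+01] F [-2.72 -0.51  6.94]
```

View pics/side4.png

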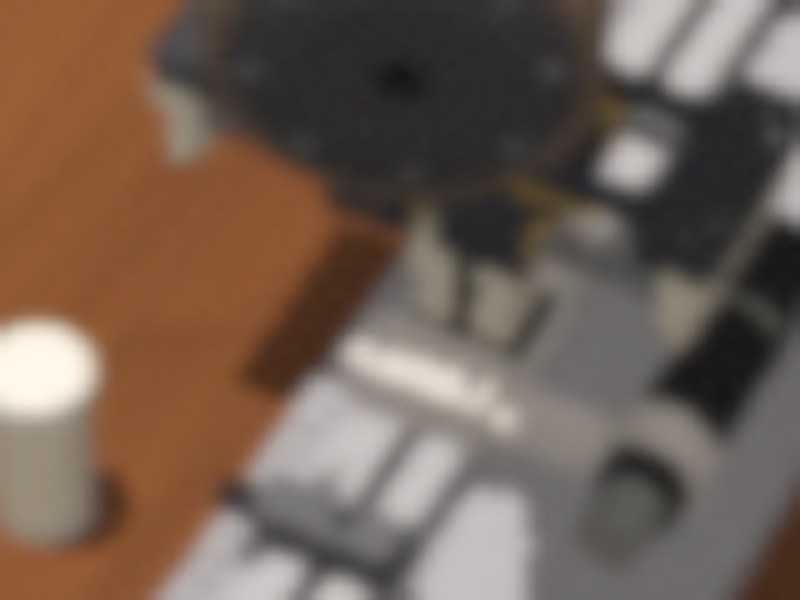

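The slider has followed the tips. Its leading edge is at about (425,385) and the stop's near edge at about (330,500), so there are some 45–55 mm left.

Request:
send_rows --deltas '[[[-0.005, 0.0005, 0], 0], [[-0.012, 0.001, 0], 0], [[-0.02, 0.001, 0], 0], [[-0.028, 0.001, 0], 0], [[-0.034, 0.001, 0], 0]]' --gripper 0

```text
clock: 7.2
tool_pos: [0.5417, 0.0306, 0.1066]
orientation: [-180.0, -0.0, -91.6]
force: [-0.8, -0.7, 7.2]
opening: -0.0
gripper_force: 3.4
```

Request:
send_rows --deltas '[[[-0.004, 0, 0], 0], [[-0.007, 0, 0], 0], [[-0.01, 0, 0], 0], [[-0.012, 0, 0], 0], [[-0.014, 0, 0], 0]]' --gripper 0

```text
clock: 7.62
tool_pos: [0.542, 0.0416, 0.1065]
orientation: [-180.0, -0.0, -91.6]
force: [-2.0, -0.7, 7.9]
opening: 0.0004
gripper_force: 3.4
```

```bash
python3 - <<'E'
from h import *
plan([.5425,.050,.107],-91.4)
g=ctrl.snapshot("side");save(g,"side5.png",(235,195,305,247),11)
E
```

```text
shares [-0.0105 -0.0004 -0.0006] turn -0.0025 clock 7.6167 pos [0.542  0.0416 0.1065] yaw [-1.7996e+02 -1.0000e-02 -9.1620e+01] F [-1.96 -0.71  7.88]
```

View pics/side5.png

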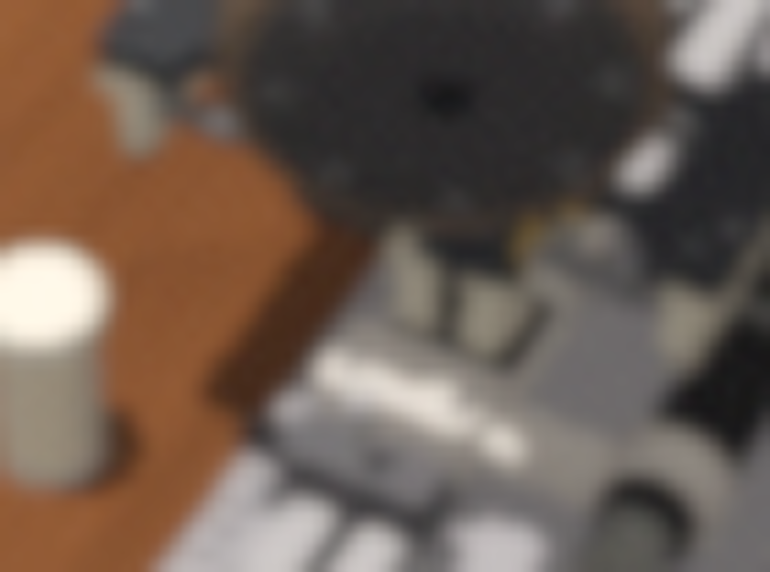

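The slider is close to the stop, with its leading edge at about (410,420) and the stop top at about (370,450). Now slow steps, watching the force along the rail.

Request:
send_rows --deltas '[[[-0.001, 0, 0], 0], [[-0.002, 0, 0], 0], [[-0.003, 0, 0], 0], [[-0.004, 0, 0], 0], [[-0.005, 0, 0], 0]]' --gripper 0

```text
clock: 8.08
tool_pos: [0.542, 0.0455, 0.1065]
orientation: [-180.0, -0.0, -91.6]
force: [-2.1, -2.2, 7.7]
opening: 0.0005
gripper_force: 3.4
```

Request:
send_rows --deltas '[[[-0.001, 0, 0], 0], [[-0.002, 0, 0], 0], [[-0.003, 0, 0], 0], [[-0.004, 0, 0], 0], [[-0.005, 0, 0], 0]]' --gripper 0

```text
clock: 8.5
tool_pos: [0.5421, 0.0495, 0.1065]
orientation: [-180.0, -0.0, -91.6]
force: [-1.6, -0.4, 6.9]
opening: 0.0007
gripper_force: 3.4
```

Request:
send_rows --deltas '[[[-0.001, 0, 0], 0], [[-0.002, 0, 0], 0], [[-0.003, 0, 0], 0], [[-0.004, 0, 0], 0], [[-0.005, 0, 0], 0]]' --gripper 0

```text
clock: 8.92
tool_pos: [0.5423, 0.0529, 0.1065]
orientation: [-180.0, -0.1, -91.6]
force: [0.1, -4.4, 7.3]
opening: 0.0005
gripper_force: 3.4
```

Request:
send_rows --deltas '[[[-0.001, 0, 0], 0], [[-0.002, 0, 0], 0], [[-0.003, 0, 0], 0], [[-0.004, 0, 0], 0], [[-0.005, 0, 0], 0]]' --gripper 0

```text
clock: 9.33
tool_pos: [0.5424, 0.0569, 0.1065]
orientation: [-180.0, -0.1, -91.6]
force: [0.6, -4.5, 6.8]
opening: 0.0006
gripper_force: 3.4
```

The force along the rail has gone from about 1 N to a steady 4.5 N, with the tips slipping on the pad. The slider is against the stop, so I'll release straight up.

Request:
send_rows --deltas '[[[0, 0, 0], 0], [[0, 0, -0.003], 0], [[0, 0, -0.007], 0], [[0, 0, -0.012], 0], [[0, 0, -0.02], 0]]' --gripper 0

```text
clock: 9.75
tool_pos: [0.5416, 0.0575, 0.1216]
orientation: [179.9, -0.0, -91.7]
force: [-0.9, 0.1, -0.5]
opening: 0.0007
gripper_force: 0.0
```

Request:
send_rows --deltas '[[[0, 0, -0.03], 0], [[0, 0, -0.07], 0], [[0, 0, -0.11], 0], [[0, 0, -0.15], 0], [[0, 0, -0.18], 0]]' --gripper 0

```text
clock: 10.17
tool_pos: [0.5424, 0.0577, 0.269]
orientation: [-179.9, 0.1, -91.6]
force: [0.3, 0.2, -0.5]
opening: 0.0003
gripper_force: 0.0
```

Request:
send_rows --deltas '[[[0.045, 0, 0], 0], [[0.09, 0, 0], 0], [[0.135, 0, 0], 0], [[0.18, 0, 0], 0], [[0.22, 0, 0], 0]]' --gripper 0

```text
clock: 10.58
tool_pos: [0.5365, -0.1199, 0.2663]
orientation: [-180.0, 0.0, -91.6]
force: [1.2, 0.4, 0.6]
opening: 0.0005
gripper_force: 0.0
```

```bash
python3 - <<'E'
from h import *
plan([.5425,.050,.107],-91.4)
g=ctrl.snapshot("side");save(g,"side6.png",(235,185,315,245),10)
s=ctrl.snapshot("top");save(s,"top6.png",(200,185,340,260),5.6)
E
```

```text
shares [-0.2125 -0.0014  0.1992] turn -0.0025 clock 10.5833 pos [ 0.5365 -0.1199  0.2663] yaw [-1.7998e+02  2.0000e-02 -9.1620e+01] F [1.21 0.41 0.59]
```

View pics/side6.png

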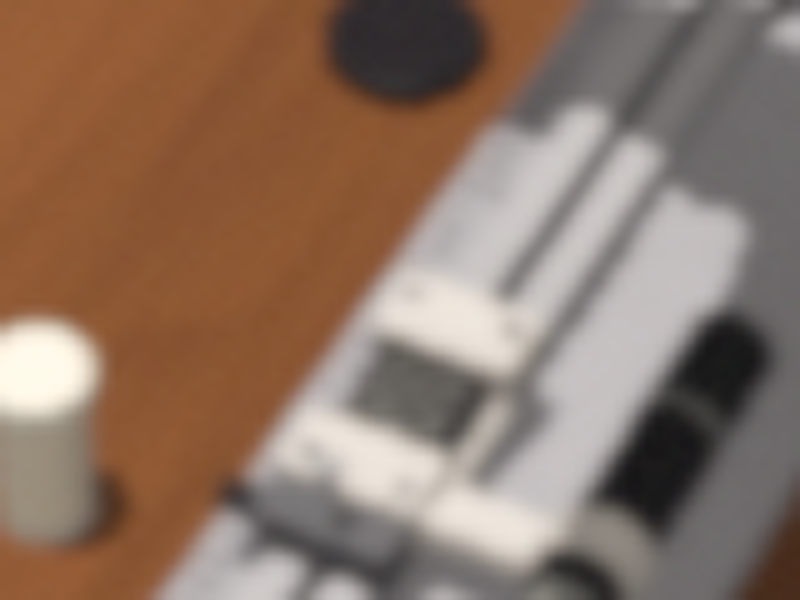

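View pics/top6.png

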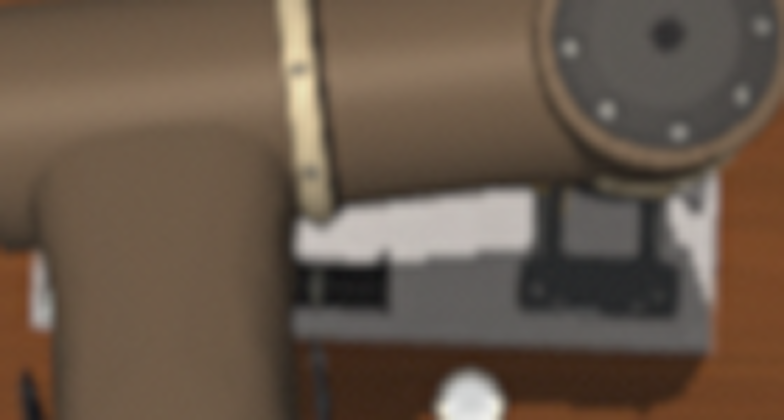

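The side view shows the slider flush with the stop, their shared edge at about (340,500), and the pad up at (420,390). The loose things next to the rail are in place, and in the top view the arm hides the stop. The tool is clear and stationary, so I'm handing in.

Request:
send_rows --deltas '[[[0, 0, 0], 0], [[0, 0, 0], 0], [[0, 0, 0], 0], [[0, 0, 0], 0], [[0, 0, 0], 0]]'

```text
clock: 11.1
tool_pos: [0.5372, -0.1174, 0.266]
orientation: [-180.0, 0.0, -91.6]
force: [-0.2, 0.2, -0.3]
opening: 0.0002
gripper_force: 0.0
```

```bash
python3 -c "
from plant import ctrl
print(ctrl.close_job())"
```

```text
the job is handed in; nothing more can be done
None
```

The slider is up against the marked stop with its pad released and the arm clear; the job was handed in at about 11 s, and no verdict came back.

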